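# Lock back the sprung tension arm of a belt grinder

## Task

Get the belt grinder ready for a new belt by locking its sprung tension arm back: take the lock pin with the flat-sided block head out of the sloping rack, put it through the hole in the arm, and swing the arm back against its spring, feeling for the hole in the lock plate hidden beneath it. When the holes line up push the pin through both until its collar sits flat on the arm, let go, and leave the other tools and parts where they are.

Things in the scene. Friction and masses are not known exactly. Their poses are not given: they have to be found in the camera images.
- pin_grip (a point): Lock pin, plain steel, 0.11 to 0.21 kg, loose in one of the rack's three holes (which one varies): flat-sided block head 26 by 18 mm, 42 mm tall, on a collar 30 mm across, 5 mm thick. This point is on the axis in the head, 27 mm above the collar's underside, 20 mm below its top. z axis along the pin from tip to head, y across the 18 mm flats; in the rack z leans 30 degrees from upright, y lies along the row.
- pin_collar (a point): Point on the lock pin's axis at the underside of its collar. Below it is the round shank, 12 mm across and 42 mm long. Axes as pin_grip.
- pin_tip (a point): Lower end of the lock pin's shank, on its axis, 69 mm below pin_grip. The last 3 mm are bevelled to 9 mm across. Axes as pin_grip.
- bar_hole (a point): Centre of the upper mouth of the round through hole in the tension arm, on its top face, 65 mm above the bench, moving with it. The arm is a level steel bar 36 mm wide, 12 mm thick, with a thin web 60 mm broad on its clockwise side; hole 13.5 mm across, 1 mm bevel, 130 mm from the pivot. 85 mm beyond it sits an idler wheel 61 mm across, top 120 mm above the bench. x axis from pivot to wheel, z up.
- pivot_axis (a point): The upright pivot axis of the tension arm, at the height of the arm's top face (65 mm), on a grey belt-grinder head that lies on its side, fixed to the bench. A bolt with a coil spring stands 22 mm above the arm there. z up.
- grinder: Belt-grinder head with its grey lock plate, fixed level under the arm's whole path: top face 50 mm above the bench (3 mm below the arm), 20 mm thick, free space below. Origin on the bench below the pivot axis; z up. The plate has one through hole, 13.5 mm across, 1 mm bevel, 130 mm from the pivot axis like the arm's, always hidden by the arm and its web, so it has to be felt for with the pin.
- tension_arm (a joint): Angle of the tension arm in rad: 0 at rest on its stop, growing as it swings clockwise seen from above; at most 0.55. The two holes line up somewhere between 0.26 and 0.44, different each time. A spring always pulls it back to 0: about 1.7 N at the hole at rest, 3 N when lined up; let go, it swings back.
- rack: Fixed steel rack, its sloping plate 236 mm by 80 mm by 20 mm with three 14 mm through holes in a row 80 mm apart. Origin on the bench under the middle hole, whose mouth is 80 mm above the bench. y axis along the row; the plate's top face looks up and towards the rack's -x side (away from the robot), leaning 30 degrees: a pin's axis, tip to head, points along (-0.5, 0, 0.866) in the rack's frame.
- punch: Bystander in the rack: same shank and collar, slim tapering handle 15 mm across and 80 mm long. Origin on its axis at the collar's underside. Leave alone.
- tee_pin: Bystander in the rack: same shank and collar, T-shaped head, cross bar 50 mm wide and 42 mm above the collar's underside. Origin on its axis at the collar's underside. Leave alone.
- wrench: Bystander: wrench 180 mm long lying on the bench along its x axis, origin below its middle.
- hammer: Bystander: hammer 260 mm long lying on the bench along its x axis, origin below its middle.
- spare_wheel: Bystander: loose aluminium idler wheel 61 mm across, 45 mm high, standing on its flat side; origin below its centre.
- offcut: Bystander: steel angle offcut 120 mm by 40 mm, 40 mm high; origin below its middle.
- oil_can: Bystander: grey can 60 mm across, 150 mm high; origin below its centre.
Things that resemble listed ones, but are neither listed nor needed, are in the scene too. Leave any red or turquoise look-alike of the part that bears pin_grip alone.

How it is judged:
On the way, in this order (a step that is already met when the one before it is completed fails the run):
1. the lock pin is drawn out of the rack (distance of pin_tip from where it was at the start of the episode above 0.07 m), for 0.1 s.
2. the pin's tip is in the tension arm's hole (z of pin_tip in the frame of bar_hole below -0.008 m and horizontal distance between pin_tip and bar_hole below 0.005 m), for 0.1 s.
At the end, for the whole second after the job is handed in: The arm is held back by the lock pin (its angle over 0.2 rad, at rest), the pin standing upright (within 7 degrees) through the arm's hole and the lock plate: collar underside within 3 mm of the arm's top face and within 4 mm of its hole's centre, tip less than 30 mm above the bench (value of joint tension_arm above 0.2 rad and horizontal distance between pin_collar and bar_hole below 0.004 m and z of pin_collar in the frame of bar_hole between -0.004 and 0.003 m and height (world z) of pin_tip below 0.03 m and angle between pin_tip's own z axis and vertical below 0.12 rad and velocity of joint tension_arm between -0.05 and 0.05 rad/s); the robot touches nothing.
It fails at once if one of the other two tools in the rack is moved by more than 15 mm (distance of any of punch, tee_pin from where it was at the start of the episode above 0.015 m).
It fails at once if the wrench, hammer, spare wheel, offcut or oil can is moved by more than 30 mm (distance of any of wrench, hammer, spare_wheel, offcut, oil_can from where it was at the start of the episode above 0.03 m).
It also fails if it takes over 58 s, if anything falls off the work surface, if the arm or the gripper's body presses on something with over 40 N, if the wrist force passes 120 N, or if a joint passes its speed limit or range.

## Robot

A 6-joint arm with a two-finger parallel gripper is mounted at the origin on the work surface. World frame = base frame: x ahead of the robot, y to its left, z up, the work surface at z = 0. Lengths are in m, angles in rad, forces in N, time in s.
With the tool pointing down it reaches from about 0.3 to 0.875 m from the base axis. Payload 6.4 kg.
Tool frame: the origin (TCP) lies midway between the tips of the shut fingers; the grasp point (between the pads) lies 19 mm behind it (ctrl.pinch_z is the distance from the TCP to the grasp point, in m); z points along the fingers, y is the line along which they close (so a half turn about z gives the same grasp; the last joint's range is limited). The gripper opens to 85 mm and grips with 20 to 120 N. Pads are 22 mm wide; open, the fingers measure 114 mm over their backs; the gripper's body (76 mm by 85 mm) begins 54 mm behind the grasp point. The pads swing forward as they close: fully open they stand 13 mm farther back than shut.
Start: joints at [-1.498, 0.181, 1.607, -0, 1.354, -0.206], TCP at [0.158, -0.553, 0.231] pointing down, gripper open.
Joint ranges: [-2.99, 2.99], [-0.89, 2.07], [0.3, 2.58], [-1.14, 4.28], [0, 2.63], [-3.12, 3.12]. Speed limits (rad/s): [2.57, 2.57, 3.01, 3.14, 3.14, 3.14].

## Interface

Orientations are given as a unit quaternion [w, x, y, z].
In Python, from bench import ctrl gives the robot as it stands.
- The arm moves only by the tool apply_moves, never from a script. Its argument "moves" is a list of rows, each an object with "jaw": the opening, from 0 (shut) to 1 (fully open); "offset": the shift along the tool's x, y, z in mm, a list of three; "rot": the turn, a rotation vector about the tool's x, y, z in degrees, a list of three. In form: [{"jaw": jaw, "offset": [dx, dy, dz], "rot": [ax, ay, az]}, ...]. A call has exactly 5 rows; each row shifts and turns the commanded pose from where the row before left it, along the tool's axes as they then stand; what a row does not reach is not made up. A row lasts 1/8 s, in which the tool goes at most 62.5 mm and 10.7 degrees, less where a joint would pass 70% of its speed; a pose out of reach is approached as far as the arm can. A call is refused whole if a number of a shift passes 62.5 or a number of a turn 10.7, either way. A call with a gripper value outside its range is refused whole. The fingers move at their own pace and stop on an object; the grip force is fixed at half the most. Time passes only in rows, so rows that do not move let the fingers close, or fill a call up. It gives the time, the measured TCP pose, the force, the opening and the grip force at its end, in the units of the state.
- ctrl.get_obs(): the state, without advancing time (a new reading comes with each control period).
- ctrl.camera(name): name is "side" or "top"; returns (picture, depth): 480x640x3 uint8, red, green, blue; 480x640 float32, m along the optical axis (not along the pixel's ray), 0 where there is no reading.
- ctrl.camera_params(name): a dict with "K" (3x3 intrinsics, pixels), "cam_to_world" (4x4, takes a point from camera to world coordinates). Camera axes: x right, y down, z forward; pixel columns grow to the right and rows downward; lengths in m; the calibration is good to about 2 mm. A picture is of the moment at which its call begins. camera_params takes no time and is no camera call.
- ctrl.hand_in(): hands the job in; it is judged then, once.
Trained networks look in the newest picture that a camera, given by its name, has taken for a name from the list of things; names that differ only in an ending like _2 or _b are one class to them, and where a whole thing is asked for, a point or a joint stands for the part that bears it (a point fixed in the world has none). Each returns a list of dicts, best first, with "score" (0 to 1); they miss things now and then, are a little off and sometimes report something else, mostly with a low value. They report only what shows in the picture. A call takes as long as a camera call. They do not tell look-alikes from the thing itself.
- ctrl.outline_of(camera, target): "region" (480x640 bool, what is visible of it) and "position" ([column, row] in pixels, amid what is visible of it).
The state is a dict: "time_s": time; "q": joint angles; "dq": joint speeds; "joint_efforts": joint torques, N m; "eef_pos": TCP position; "eef_rot": TCP orientation; "wrist_force": force on the tool from outside, world axes, zero at the start; "torque": the same for the moment, N m; "opening": opening from 0.0 (shut) to 1.0 (fully open); "grasp_force": force on a finger pad.
Only numpy, scipy, OpenCV 4.12 (cv2) and the standard library are available. Lean on these libraries where they do the work, as an engineer would, in place of code of your own. Each camera call takes 0.05 s, during which the arm holds its last target. There are 200 camera calls.

## Working session

There is one attempt and no reset: what is moved stays moved. The work goes in short steps, Python scripts to look and compute and a tool call to move; the robot and the scene stay as the last step left them, time stands still between calls to the robot, and variables do not carry over. Pictures are saved under pics/ and viewed, at most 10 in all, crops included, and the job is handed in when it is done.

Besides the shell and the picture viewer there is one more tool, called after "Emit:" by a JSON object that holds its "op" and its "data". apply_moves: Moves the arm, as the interface text tells. Its arguments: {"type":"object","properties":{"moves":{"type":"array"}},"required":["moves"]}

```bash
mkdir -p pics; cat > h.py <<'E'
import numpy as np, cv2
from bench import ctrl
from scipy.spatial.transform import Rotation as R
def cloud(name,d):
    p=ctrl.camera_params(name);K=p["K"];T=p["cam_to_world"]
    v,u=np.mgrid[:480,:640]
    P=np.stack([(u-K[0][2])*d/K[0][0],(v-K[1][2])*d/K[1][1],d],-1)
    return P@np.array(T)[:3,:3].T+np.array(T)[:3,3]
E
python3 - <<'E'
from h import *
o=ctrl.get_obs();print(o["eef_pos"],o["eef_rot"],o["time_s"],ctrl.pinch_z)
for n in("side","top"):
    im,d=ctrl.camera(n);cv2.imwrite(f"pics/{n}0.png",im[...,::-1]);np.savez(f"{n}0.npz",im=im,d=d)
    P=cloud(n,d);print(n,np.round(ctrl.camera_params(n)["cam_to_world"],3).tolist())
    for t in("pin_grip","bar_hole","pivot_axis","rack","punch","tee_pin","grinder"):
        for r in ctrl.outline_of(n,t)[:3]:
            m=r["region"]&(d>0);q=P[m]
            print(t,round(r["score"],2),np.round(r["position"]),m.sum(),np.round(np.median(q,0),3) if len(q) else "", np.round(np.median(r_c:=ctrl and d[m])if 0 else 0,2))
E
```

```text
[ 0.15824315 -0.55221303  0.23037059] [-8.85183843e-04  9.90297863e-01  1.38958094e-01  7.85317213e-05] 0.0 0.0187
side [[0.953, -0.153, 0.262, 0.301], [-0.303, -0.517, 0.801, -0.918], [0.013, -0.842, -0.539, 0.641], [0.0, 0.0, 0.0, 1.0]]
pin_grip 0.96 [241. 348.] 506 [ 0.368 -0.276  0.02 ] 0
pin_grip 0.7 [355. 303.] 442 [ 0.562 -0.32   0.106] 0
pin_grip 0.57 [336. 459.] 1109 [ 0.453 -0.526  0.02 ] 0
bar_hole 0.73 [304. 196.] 1496 [0.609 0.152 0.065] 0
pivot_axis 0.64 [282. 173.] 4955 [0.584 0.311 0.059] 0
rack 0.72 [341. 347.] 5916 [ 0.523 -0.368  0.065] 0
punch 0.93 [353. 333.] 530 [ 0.528 -0.39   0.107] 0
tee_pin 0.94 [362. 277.] 355 [ 0.601 -0.247  0.102] 0
grinder 0.78 [278. 175.] 4913 [0.584 0.312 0.06 ] 0
grinder 0.53 [357. 306.] 492 [ 0.562 -0.32   0.104] 0
top [[-0.011, -0.978, 0.208, 0.334], [-1.0, 0.011, 0.001, -0.099], [-0.003, -0.208, -0.978, 1.269], [0.0, 0.0, 0.0, 1.0]]
pin_grip 0.74 [398. 342.] 355 [ 0.369 -0.27   0.021] 0
pin_grip 0.73 [416. 254.] 238 [ 0.561 -0.313  0.111] 0
pin_grip 0.63 [504. 307.] 360 [ 0.452 -0.521  0.021] 0
bar_hole 0.76 [202. 246.] 2796 [0.6   0.173 0.064] 0
pivot_axis 0.94 [119. 253.] 12391 [0.577 0.362 0.052] 0
pivot_axis 0.6 [417. 253.] 225 [ 0.562 -0.313  0.111] 0
rack 0.66 [409. 267.] 4423 [ 0.536 -0.298  0.075] 0
rack 0.43 [202. 244.] 2665 [0.6   0.172 0.064] 0
punch 0.75 [452. 273.] 248 [ 0.527 -0.386  0.107] 0
tee_pin 0.75 [388. 236.] 206 [ 0.599 -0.244  0.095] 0
grinder 0.87 [116. 252.] 12002 [0.576 0.362 0.052] 0
grinder 0.33 [379. 174.] 1023 [ 0.733 -0.233  0.14 ] 0
```

View pics/side0.png

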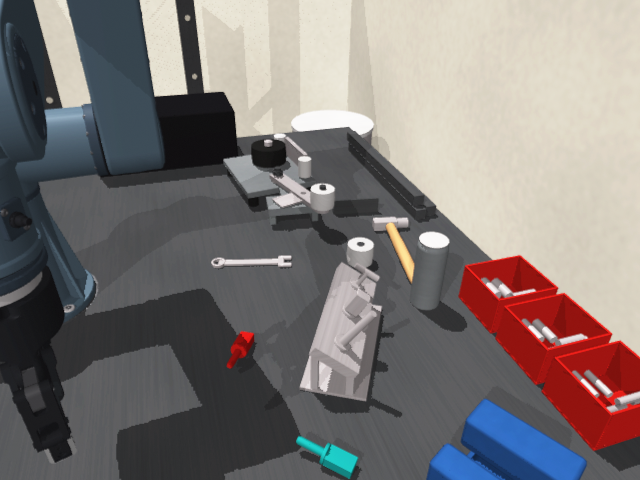

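View pics/top0.png

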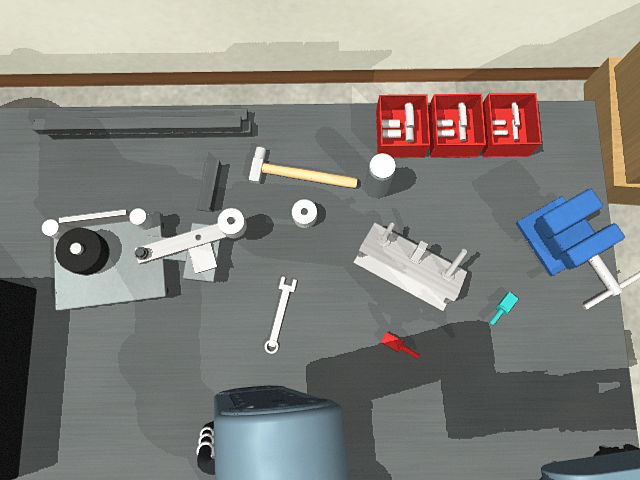

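The side view shows the grey block-headed pin in the rack's middle hole, at (357,303) in side and (419,252) in top. The red and turquoise ones are decoys lying on the bench. In the top view the arm's hole is at (198,237), the pivot bolt at (143,253) and the wheel at (231,222).

```bash
python3 - <<'E'
from h import *
C={n:np.load(f"{n}0.npz") for n in("side","top")}
P={n:cloud(n,C[n]["d"]) for n in C}
# hole: dark blob near (198,237) top, on arm
im=C["top"]["im"];g=im.mean(-1)
print(g[232:243,190:208].astype(int))
def ray(n,u,v,z):
    p=ctrl.camera_params(n);K=np.array(p["K"]);T=np.array(p["cam_to_world"]);d=T[:3,:3]@np.linalg.solve(K,[u,v,1]);return T[:3,3]+d*(z-T[2,3])/d[2]
print("hole",ray("top",198,237.,.065),"bolt",ray("top",144,251.5,.087))
# wheel top by height
for n in C:
    q=P[n].reshape(-1,3);m=(abs(q[:,2]-.12)<.004)&(abs(q[:,0]-.62)<.08)&(abs(q[:,1]-.09)<.08);w=q[m]
    c,r=cv2.minEnclosingCircle(w[:,:2].astype(np.float32));print("wheel",n,m.sum(),np.round(c,4),round(r,4))
    m=(abs(q[:,2]-.065)<.004)&(abs(q[:,0]-.6)<.06)&(q[:,1]>.11)&(q[:,1]<.26);a=q[m]
    print("arm",m.sum(),cv2.minAreaRect(a[:,:2].astype(np.float32)),np.median(a[:,2]))
    q=P[n].reshape(-1,3);m=(q[:,2]>.073)&(q[:,2]<.1)&(abs(q[:,0]-.575)<.03)&(abs(q[:,1]-.285)<.04);print("bolt",m.sum(),q[m].mean(0) if m.any() else "")
# rack plane RANSAC
rng=np.random.default_rng(0)
for n in C:
    q=P[n].reshape(-1,3);m=(q[:,2]>.04)&(q[:,2]<.11)&(abs(q[:,0]-.56)<.13)&(abs(q[:,1]+.31)<.15);q=q[m];best=0
    for _ in range(2000):
        a,b,c=q[rng.choice(len(q),3,False)];nn=np.cross(b-a,c-a);l=np.linalg.norm(nn)
        if l<1e-5:continue
        nn/=l;nn*=np.sign(nn[2])
        if abs(nn[2]-.866)>.06:continue
        i=abs((q-a)@nn)<.002
        if i.sum()>best:best=i.sum();I=i
    pl=q[I];c0=pl.mean(0);nn=np.linalg.svd(pl-c0,full_matrices=False)[2][2];nn*=np.sign(nn[2])
    ey=np.array([-nn[1],nn[0],0]);ey/=np.linalg.norm(ey)   # in-plane horizontal
    ex=np.cross(ey,nn)
    print(n,"plane",best,c0,nn,"row",ey,np.degrees(np.arctan2(ey[1],ey[0])))
    uv=np.c_[(pl-c0)@ey,(pl-c0)@ex];r=cv2.minAreaRect(uv.astype(np.float32));print(" rect",r, "centre",c0+ey*r[0][0]+ex*r[0][1])
    q=P[n].reshape(-1,3);h=(q-c0)@nn
    m=(h>.008)&(h<.055)&(abs(q[:,0]-.56)<.13)&(abs(q[:,1]+.31)<.15);s=q[m]
    t=(s-c0)@ey; 
    for x in np.arange(-.12,.12,.01):
        k=(t>=x)&(t<x+.01)
        if k.sum()>8: print("  t%.2f n%d s%.3f..%.3f h%.3f top %.3f"%(x,k.sum(),*np.percentile((s[k]-c0)@ex,[5,95]),np.median(h[m][k]),h[m][k].max()))
    a=(h>.04)&(h<.052)&(abs((q-c0)@ey)<.02)&(abs((q-c0)@ex)<.03)
    print("headtop n",a.sum(),q[a].mean(0) if a.any() else "")
E
```

```text
[[247 238 233 231 231 230 231 233 234 233 233 233 231 234 233 235 237 237]
 [232 232 231 230 231 234 236 239 234 238 240 238 235 237 237 238 238 237]
 [232 232 233 233 235 238 223 210 174 197 238 244 239 238 237 236 235 234]
 [233 233 234 235 242 215 109  71  76  81 146 242 240 235 233 232 233 233]
 [235 236 237 239 245 153  65  97 104  93 108 224 240 233 237 235 234 234]
 [237 237 239 241 245 159  71 105 103 100 130 226 241 235 234 234 232 232]
 [238 239 236 239 240 184  74 102 101 106 188 229 237 232 233 232 232 232]
 [235 234 234 236 240 232 133 107 111 125 181 242 236 233 234 235 236 234]
 [235 235 234 234 236 238 231 187 196 219 244 239 237 236 235 235 234 238]
 [234 234 234 234 233 236 238 243 243 242 239 237 234 234 236 236 240 230]
 [235 232 234 233 235 236 238 237 237 235 236 237 239 240 233 231 228 157]]
hole [0.61255178 0.17911919 0.065     ] bolt [0.57567593 0.29319234 0.087     ]
wheel side 23 [0.6373 0.0987] 0.01
arm 286 ((0.6081051230430603, 0.19389033317565918), (0.03975773602724075, 0.14774231612682343), 16.920867919921875) 0.06373478308002734
bolt 65 [0.57411931 0.2
[... 1372 characters left out ...]
0822), 0.13339224457740784) centre [ 0.55423497 -0.30875505  0.08031   ]
  t-0.09 n40 s-0.002..0.016 h0.031 top 0.055
  t-0.08 n103 s-0.003..0.193 h0.022 top 0.055
  t-0.07 n56 s0.178..0.205 h0.016 top 0.026
  t-0.06 n52 s0.180..0.205 h0.015 top 0.027
  t-0.05 n46 s0.175..0.200 h0.015 top 0.025
  t-0.04 n33 s0.178..0.196 h0.013 top 0.022
  t-0.03 n24 s0.179..0.190 h0.012 top 0.020
  t-0.02 n15 s0.175..0.188 h0.011 top 0.016
  t-0.01 n78 s-0.012..0.178 h0.035 top 0.050
  t-0.00 n99 s-0.011..0.014 h0.040 top 0.050
  t0.01 n15 s-0.008..0.063 h0.030 top 0.045
  t0.07 n40 s-0.020..0.028 h0.040 top 0.045
  t0.08 n68 s-0.022..0.026 h0.041 top 0.045
headtop n 89 [ 0.57278431 -0.31916782  0.12081986]
```

```bash
cat >> h.py <<'E'
def Q2R(q): return R.from_quat([q[1],q[2],q[3],q[0]])
def frame(y,z):
    z=np.array(z,float);z/=np.linalg.norm(z);y=np.array(y,float);y-=z*(y@z);y/=np.linalg.norm(y)
    return R.from_matrix(np.c_[np.cross(y,z),y,z])
def plan(p,r,pt,rt,n,jaw):
    w=(r.inv()*rt).as_rotvec()/n;s=(np.array(pt)-p)/n
    for i in range(n):
        print('{"jaw":%g,"offset":%s,"rot":%s},'%(jaw,np.round(r.inv().apply(s)*1e3,1).tolist(),np.round(np.degrees(w),2).tolist()))
        r=r*R.from_rotvec(w);p=p+s
    return p,r
def now():
    o=ctrl.get_obs();return np.array(o["eef_pos"]),Q2R(o["eef_rot"])
N=np.array([.4347,-.2459,.8663]);ROW=np.array([.4923,.8704,0])
RG=frame(-ROW,-N);G=np.array([.5545,-.3085,.080])+.0113*N
E
python3 - <<'E'
from h import *
p,r=now();p,r=plan(p,r,G+.11*N,RG,10,.7)
E
```

```text
{"jaw":0.7,"offset":[49.1, -8.3, 4.6],"rot":[1.19, -2.84, 4.44]},
{"jaw":0.7,"offset":[48.5, -12.0, 2.4],"rot":[1.19, -2.84, 4.44]},
{"jaw":0.7,"offset":[47.5, -15.7, 0.3],"rot":[1.19, -2.84, 4.44]},
{"jaw":0.7,"offset":[46.1, -19.3, -1.6],"rot":[1.19, -2.84, 4.44]},
{"jaw":0.7,"offset":[44.3, -22.9, -3.4],"rot":[1.19, -2.84, 4.44]},
{"jaw":0.7,"offset":[42.2, -26.3, -5.1],"rot":[1.19, -2.84, 4.44]},
{"jaw":0.7,"offset":[39.7, -29.6, -6.5],"rot":[1.19, -2.84, 4.44]},
{"jaw":0.7,"offset":[37.0, -32.7, -7.8],"rot":[1.19, -2.84, 4.44]},
{"jaw":0.7,"offset":[33.9, -35.6, -8.8],"rot":[1.19, -2.84, 4.44]},
{"jaw":0.7,"offset":[30.6, -38.3, -9.6],"rot":[1.19, -2.84, 4.44]},
```

Emit:
{"op": "apply_moves", "data": {"moves": [{"jaw":0.7,"offset":[49,-8,4.6],"rot":[1.2,-2.8,4.4]},{"jaw":0.7,"offset":[48.5,-12,2.4],"rot":[1.2,-2.8,4.4]},{"jaw":0.7,"offset":[47.5,-16,0.3],"rot":[1.2,-2.8,4.4]},{"jaw":0.7,"offset":[46,-19,-1.6],"rot":[1.2,-2.8,4.4]},{"jaw":0.7,"offset":[44,-23,-3.4],"rot":[1.2,-2.8,4.4]}]}}

```text
time_s: 1.42
eef_pos: [0.3839, -0.4445, 0.2087]
eef_rot: [-0.034, 0.99, -0.054, -0.128]
wrist_force: [-0.1, -1.2, 0.4]
opening: 0.699
grasp_force: 0.0
```

Emit:
{"op": "apply_moves", "data": {"moves": [{"jaw":0.7,"offset":[42,-26,-5],"rot":[1.2,-2.8,4.4]},{"jaw":0.7,"offset":[40,-30,-6.5],"rot":[1.2,-2.8,4.4]},{"jaw":0.7,"offset":[37,-33,-8],"rot":[1.2,-2.8,4.4]},{"jaw":0.7,"offset":[34,-36,-9],"rot":[1.2,-2.8,4.4]},{"jaw":0.7,"offset":[30.5,-38,-10],"rot":[1.2,-2.8,4.4]}]}}

```text
time_s: 2.05
eef_pos: [0.6084, -0.3359, 0.1872]
eef_rot: [-0.067, 0.935, -0.244, -0.248]
wrist_force: [-0.3, -0.7, 0.2]
opening: 0.702
grasp_force: 0.0
```

```bash
python3 - <<'E'
from h import *
o=ctrl.get_obs();print(o["time_s"],np.round(o["q"],2),np.abs(o["dq"]).max())
p,r=now();p,r=plan(p,r,G+.05*N,RG,5,.7);plan(p,r,G,RG,5,.7)
im,d=ctrl.camera("side");cv2.imwrite("pics/s1.png",im[180:400,200:520,::-1].repeat(2,0).repeat(2,1))
E
```

```text
2.05 [-0.65  0.89  0.77 -0.07  2.01  1.42] 1.3766617978761062
{"jaw":0.7,"offset":[0.2, 0.6, 12.4],"rot":[-0.03, -0.04, 0.07]},
{"jaw":0.7,"offset":[0.2, 0.6, 12.4],"rot":[-0.03, -0.04, 0.07]},
{"jaw":0.7,"offset":[0.2, 0.6, 12.4],"rot":[-0.03, -0.04, 0.07]},
{"jaw":0.7,"offset":[0.2, 0.6, 12.4],"rot":[-0.03, -0.04, 0.07]},
{"jaw":0.7,"offset":[0.2, 0.6, 12.4],"rot":[-0.03, -0.04, 0.07]},
{"jaw":0.7,"offset":[0.0, -0.0, 10.0],"rot":[0.0, 0.0, -0.0]},
{"jaw":0.7,"offset":[0.0, -0.0, 10.0],"rot":[0.0, 0.0, -0.0]},
{"jaw":0.7,"offset":[0.0, -0.0, 10.0],"rot":[0.0, 0.0, -0.0]},
{"jaw":0.7,"offset":[0.0, -0.0, 10.0],"rot":[0.0, 0.0, -0.0]},
{"jaw":0.7,"offset":[0.0, -0.0, 10.0],"rot":[0.0, 0.0, -0.0]},
```

View pics/s1.png

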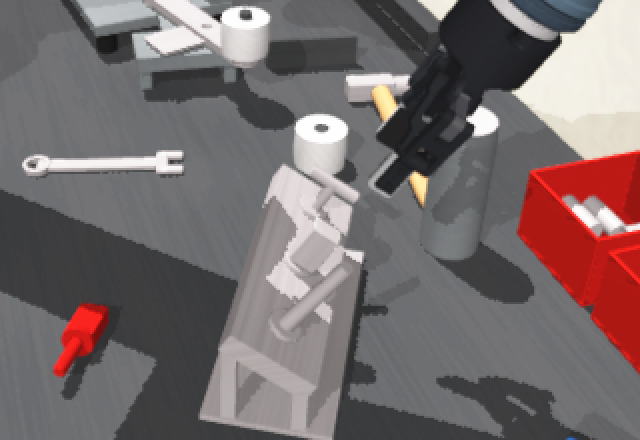

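The crop shows the gripper poised above and beyond the rack, at crop (410,160), clear of the oil can. The block head is at crop (318,245), between the tee pin and the punch.

Emit:
{"op": "apply_moves", "data": {"moves": [{"jaw":0.7,"offset":[0,0,14],"rot":[0,0,0]},{"jaw":0.7,"offset":[0,0,14],"rot":[0,0,0]},{"jaw":0.7,"offset":[0,0,14],"rot":[0,0,0]},{"jaw":0.7,"offset":[0,0,14],"rot":[0,0,0]},{"jaw":0.7,"offset":[0,0,0],"rot":[0,0,0]}]}}

```text
time_s: 2.72
eef_pos: [0.5819, -0.3225, 0.1376]
eef_rot: [-0.068, 0.935, -0.242, -0.248]
wrist_force: [0.5, -0.7, 0.2]
opening: 0.699
grasp_force: 0.0
```

```bash
python3 - <<'E'
from h import *
p,r=now();plan(p,r,G,RG,4,.7);print(np.abs(ctrl.get_obs()["dq"]).max())
E
```

```text
{"jaw":0.7,"offset":[0.5, 0.4, 13.5],"rot":[-0.04, -0.03, 0.12]},
{"jaw":0.7,"offset":[0.5, 0.4, 13.5],"rot":[-0.04, -0.03, 0.12]},
{"jaw":0.7,"offset":[0.5, 0.4, 13.5],"rot":[-0.04, -0.03, 0.12]},
{"jaw":0.7,"offset":[0.5, 0.3, 13.5],"rot":[-0.04, -0.03, 0.12]},
0.0398092823480771
```

Emit:
{"op": "apply_moves", "data": {"moves": [{"jaw":0.7,"offset":[0.5,0.5,13.5],"rot":[0,0,0.1]},{"jaw":0.7,"offset":[0.5,0.5,13.5],"rot":[0,0,0.1]},{"jaw":0.7,"offset":[0.5,0.5,13.5],"rot":[0,0,0.1]},{"jaw":0.7,"offset":[0.5,0.2,13.5],"rot":[0,0,0.1]},{"jaw":0.5,"offset":[0,0,0],"rot":[0,0,0]}]}}

```text
time_s: 3.35
eef_pos: [0.5592, -0.3113, 0.0893]
eef_rot: [-0.067, 0.934, -0.246, -0.249]
wrist_force: [-0.5, 0.7, -0.1]
opening: 0.512
grasp_force: 0.0
```

Emit:
{"op": "apply_moves", "data": {"moves": [{"jaw":0.0,"offset":[0,0,0],"rot":[0,0,0]},{"jaw":0.0,"offset":[0,0,0],"rot":[0,0,0]},{"jaw":0.0,"offset":[0,0,0],"rot":[0,0,0]},{"jaw":0.0,"offset":[0,0,0],"rot":[0,0,0]},{"jaw":0.0,"offset":[0,0,0],"rot":[0,0,0]}]}}

```text
time_s: 3.98
eef_pos: [0.561, -0.3124, 0.0915]
eef_rot: [-0.066, 0.935, -0.246, -0.247]
wrist_force: [3.7, -0.8, 2.5]
opening: 0.205
grasp_force: 59.1
```

Emit:
{"op": "apply_moves", "data": {"moves": [{"jaw":0.0,"offset":[0,0,-12],"rot":[0,0,0]},{"jaw":0.0,"offset":[0,0,-22],"rot":[0,0,0]},{"jaw":0.0,"offset":[0,0,-25],"rot":[0,0,0]},{"jaw":0.0,"offset":[0,0,-25],"rot":[0,0,0]},{"jaw":0.0,"offset":[0,0,-20],"rot":[0,0,0]}]}}

```text
time_s: 4.6
eef_pos: [0.6054, -0.338, 0.1822]
eef_rot: [-0.066, 0.935, -0.246, -0.248]
wrist_force: [0.5, -0.3, -1.2]
opening: 0.208
grasp_force: 58.6
```

```bash
cat >> h.py <<'E'
RA=frame([1,0,0],[0,0,-1])
E
python3 - <<'E'
from h import *
p,r=now();plan(p,r,[.6125,.18,.20],RA,15,0)
o=ctrl.get_obs();print(o["wrist_force"],o["opening"],np.abs(o["dq"]).max())
im,d=ctrl.camera("side");cv2.imwrite("pics/s2.png",im[180:400,200:520,::-1].repeat(2,0).repeat(2,1))
E
```

```text
{"jaw":0,"offset":[-15.0, -30.3, 7.3],"rot":[-2.06, 1.19, -7.76]},
{"jaw":0,"offset":[-10.9, -32.3, 5.9],"rot":[-2.06, 1.19, -7.76]},
{"jaw":0,"offset":[-6.5, -33.6, 4.5],"rot":[-2.06, 1.19, -7.76]},
{"jaw":0,"offset":[-2.0, -34.4, 3.2],"rot":[-2.06, 1.19, -7.76]},
{"jaw":0,"offset":[2.6, -34.4, 1.9],"rot":[-2.06, 1.19, -7.76]},
{"jaw":0,"offset":[7.2, -33.8, 0.8],"rot":[-2.06, 1.19, -7.76]},
{"jaw":0,"offset":[11.7, -32.5, -0.2],"rot":[-2.06, 1.19, -7.76]},
{"jaw":0,"offset":[16.0, -30.6, -1.0],"rot":[-2.06, 1.19, -7.76]},
{"jaw":0,"offset":[20.0, -28.1, -1.7],"rot":[-2.06, 1.19, -7.76]},
{"jaw":0,"offset":[23.7, -25.1, -2.2],"rot":[-2.06, 1.19, -7.76]},
{"jaw":0,"offset":[26.9, -21.6, -2.5],"rot":[-2.06, 1.19, -7.76]},
{"jaw":0,"offset":[29.6, -17.6, -2.7],"rot":[-2.06, 1.19, -7.76]},
{"jaw":0,"offset":[31.8, -13.4, -2.6],"rot":[-2.06, 1.19, -7.76]},
{"jaw":0,"offset":[33.3, -8.9, -2.3],"rot":[-2.06, 1.19, -7.76]},
{"jaw":0,"offset":[34.2, -4.2, -1.8],"rot":[-2.06, 1.19, -7.76]},
[ 0.54250073 -0.30029831 -1.19126262] 0.2077386504293069 0.4463119713219016
```

View pics/s2.png

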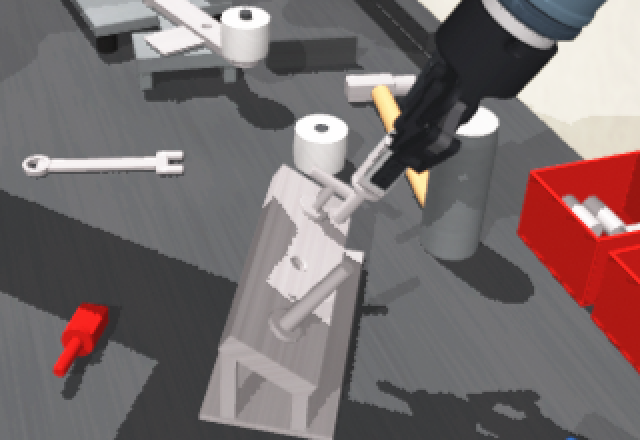

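The crop shows the pin out of the rack, held in the fingers with its tip at crop (338,222). The tee pin and the punch have not moved. I'll raise it before crossing the tee pin.

```bash
python3 - <<'E'
from h import *
p,r=now();w=(r.inv()*RA).as_rotvec()/3
p,r=plan(p,r,[.61,-.31,.25],r*R.from_rotvec(w),5,0);plan(p,r,[.6125,.18,.20],RA,10,0)
E
```

```text
{"jaw":0,"offset":[-8.4, -5.4, -10.3],"rot":[-2.05, 1.18, -7.76]},
{"jaw":0,"offset":[-7.4, -6.1, -10.6],"rot":[-2.05, 1.18, -7.76]},
{"jaw":0,"offset":[-6.3, -6.6, -11.0],"rot":[-2.05, 1.18, -7.76]},
{"jaw":0,"offset":[-5.2, -7.0, -11.4],"rot":[-2.05, 1.18, -7.76]},
{"jaw":0,"offset":[-3.9, -7.2, -11.7],"rot":[-2.05, 1.18, -7.76]},
{"jaw":0,"offset":[12.2, -47.1, 7.5],"rot":[-2.05, 1.18, -7.76]},
{"jaw":0,"offset":[18.3, -45.3, 6.1],"rot":[-2.05, 1.18, -7.76]},
{"jaw":0,"offset":[24.2, -42.6, 5.0],"rot":[-2.05, 1.18, -7.76]},
{"jaw":0,"offset":[29.6, -39.2, 4.1],"rot":[-2.05, 1.18, -7.76]},
{"jaw":0,"offset":[34.6, -34.9, 3.4],"rot":[-2.05, 1.18, -7.76]},
{"jaw":0,"offset":[38.9, -30.1, 3.0],"rot":[-2.05, 1.18, -7.76]},
{"jaw":0,"offset":[42.5, -24.6, 2.9],"rot":[-2.05, 1.18, -7.76]},
{"jaw":0,"offset":[45.4, -18.8, 3.0],"rot":[-2.05, 1.18, -7.76]},
{"jaw":0,"offset":[47.5, -12.6, 3.4],"rot":[-2.05, 1.18, -7.76]},
{"jaw":0,"offset":[48.7, -6.2, 4.1],"rot":[-2.05, 1.18, -7.76]},
```

Emit:
{"op": "apply_moves", "data": {"moves": [{"jaw":0,"offset":[-8.4,-5.4,-10.3],"rot":[-2.05,1.2,-7.75]},{"jaw":0,"offset":[-7.4,-6,-10.6],"rot":[-2.05,1.2,-7.75]},{"jaw":0,"offset":[-6.3,-6.6,-11],"rot":[-2.05,1.2,-7.75]},{"jaw":0,"offset":[-5.2,-7,-11.4],"rot":[-2.05,1.2,-7.75]},{"jaw":0,"offset":[-4,-7,-11.7],"rot":[-2.05,1.2,-7.75]}]}}

```text
time_s: 5.28
eef_pos: [0.6082, -0.3087, 0.2464]
eef_rot: [-0.05, 0.977, 0.1, -0.184]
wrist_force: [0.1, -0.8, -2.1]
opening: 0.202
grasp_force: 58.5
```

Emit:
{"op": "apply_moves", "data": {"moves": [{"jaw":0,"offset":[12,-47,7.5],"rot":[-2.05,1.2,-7.75]},{"jaw":0,"offset":[18,-45,6],"rot":[-2.05,1.2,-7.75]},{"jaw":0,"offset":[24,-42.5,5],"rot":[-2.05,1.2,-7.75]},{"jaw":0,"offset":[29.5,-39,4],"rot":[-2.05,1.2,-7.75]},{"jaw":0,"offset":[34.5,-35,3.4],"rot":[-2.05,1.2,-7.75]}]}}

```text
time_s: 5.9
eef_pos: [0.6088, -0.0634, 0.2219]
eef_rot: [-0.027, 0.897, 0.43, -0.097]
wrist_force: [1.0, -0.5, -1.5]
opening: 0.201
grasp_force: 58.7
```

Emit:
{"op": "apply_moves", "data": {"moves": [{"jaw":0,"offset":[39,-30,3],"rot":[-2.05,1.2,-7.75]},{"jaw":0,"offset":[42.5,-24.5,3],"rot":[-2.05,1.2,-7.75]},{"jaw":0,"offset":[45.5,-19,3],"rot":[-2.05,1.2,-7.75]},{"jaw":0,"offset":[47.5,-12.5,3.4],"rot":[-2.05,1.2,-7.75]},{"jaw":0,"offset":[48.5,-6,4],"rot":[-2.05,1.2,-7.75]}]}}

```text
time_s: 6.52
eef_pos: [0.6107, 0.1813, 0.1974]
eef_rot: [-0.001, 0.706, 0.708, 0.001]
wrist_force: [1.0, -0.2, -0.7]
opening: 0.205
grasp_force: 58.7
```

Emit:
{"op": "apply_moves", "data": {"moves": [{"jaw":0,"offset":[0,0,0],"rot":[0,0,0]},{"jaw":0,"offset":[0,0,0],"rot":[0,0,0]},{"jaw":0,"offset":[0,0,0],"rot":[0,0,0]},{"jaw":0,"offset":[0,0,0],"rot":[0,0,0]},{"jaw":0,"offset":[0,0,0],"rot":[0,0,0]}]}}

```text
time_s: 7.15
eef_pos: [0.6118, 0.179, 0.198]
eef_rot: [-0.001, 0.708, 0.706, 0.001]
wrist_force: [0.4, 0.4, -0.4]
opening: 0.201
grasp_force: 58.7
```

```bash
python3 - <<'E'
from h import *
p,r=now();print(p);plan(p,r,[.6125,.18,.15],RA,5,0)
im,d=ctrl.camera("side");np.savez("s3.npz",im=im,d=d);cv2.imwrite("pics/s3.png",cv2.resize(im[70:230,220:400,::-1],None,fx=4,fy=4*.9))
im,d=ctrl.camera("top");np.savez("t3.npz",im=im,d=d);cv2.imwrite("pics/t3.png",cv2.resize(im[190:300,110:270,::-1],None,fx=5,fy=5))
E
```

```text
[0.61181991 0.17900082 0.19804725]
{"jaw":0,"offset":[0.2, 0.1, 9.6],"rot":[0.0, -0.03, -0.04]},
{"jaw":0,"offset":[0.2, 0.1, 9.6],"rot":[0.0, -0.03, -0.04]},
{"jaw":0,"offset":[0.2, 0.1, 9.6],"rot":[0.0, -0.03, -0.04]},
{"jaw":0,"offset":[0.2, 0.1, 9.6],"rot":[0.0, -0.03, -0.04]},
{"jaw":0,"offset":[0.2, 0.1, 9.6],"rot":[0.0, -0.03, -0.04]},
```

View pics/s3.png

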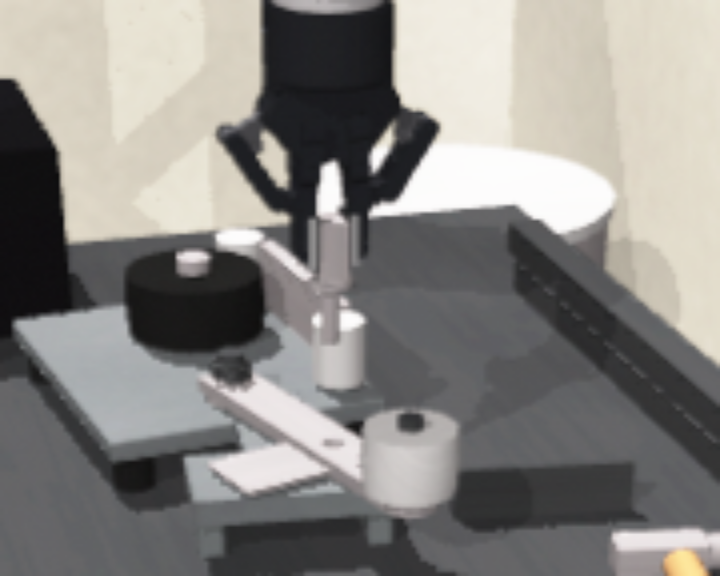

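The crop shows the pin upright in the fingers, its tip at crop (330,343), i.e. full-frame (302.5,165). The arm's hole is directly below, at crop (333,441), i.e. (303,192.5). I'll now measure both.

```bash
python3 - <<'E'
from h import *
S=np.load("s3.npz");im=S["im"].mean(-1);d=S["d"];P=cloud("side",d)
p=ctrl.camera_params("side");K=np.array(p["K"]);T=np.array(p["cam_to_world"])
def proj(X):
    c=T[:3,:3].T@(np.array(X)-T[:3,3]);c=K@c;return c[:2]/c[2]
def ray(u,v,ax,val):
    dd=T[:3,:3]@np.linalg.solve(K,[u,v,1]);return T[:3,3]+dd*(val-T[ax,3])/dd[ax]
g=im[186:200,292:316];print(g.astype(int))
print(im[150:170:2,292:314].astype(int))
print("hole side",ray(303.25,192.5,2,.065),"proj of hole est",proj([.6125,.179,.065]))
o,_=now()
for h in(.13,.135,.14,.145,.15):print(h,proj([o[0],o[1],h]))
m=(P[...,2]<.195)&(P[...,2]>.13)&(abs(P[...,0]-.61)<.02)&(abs(P[...,1]-.175)<.03)
q=P[m];print(len(q))
for z in np.arange(.13,.195,.005):
    k=abs(q[:,2]-z)<.0025
    if k.sum():print(round(z,3),k.sum(),q[k].min(0).round(4),q[k].max(0).round(4),q[k].mean(0).round(4))
E
```

```text
[[231 232 233 233 233 233 231 231 231 216 180 133 101  95  94  90  85  88
   86 123 168 177 177 177]
 [232 231 232 233 233 233 233 232 231 231 231 202 147 101  81  61  41  33
   33 157 177 177 177 176]
 [232 231 231 231 233 233 233 233 232 231 230 230 212 156  71  25  20  20
   67 161 177 176 177 178]
 [230 231 231 231 231 232 233 233 233 232 231 230 230 230 168 103  44  21
  107 167 177 179 179 179]
 [220 230 231 231 231 231 232 232 233 233 233 231 230 230 230 207 144  65
  101 165 178 179 179 178]
 [171 214 227 230 231 231 232 231 230 225 225 224 226 228 230 230 229 167
  128 159 176 178 177 177]
 [141 153 191 219 230 231 231 231 218 164 165 181 188 196 227 230 229 229
  183 165 176 181 181 182]
 [182 143 136 171 215 229 231 231 206 159 156 167 170 172 223 232 231 230
  174 163 176 183 191 194]
 [230 186 161 140 153 208 226 230 231 219 208 210 210 230 233 233 233 232
  177 163 177 185 190 197]
 [229 228 218 179 143 135 188 220 229 231 231 231 232 232 232 233 233 230
  177 164 178 184 190 197]
 [228 229 229 228 187 143 134 170 214 226 230 231 231 232 231 232 233 216
  169 168 179 18
[... 1574 characters left out ...]
6 0.1453]
0.15 11 [0.605  0.1746 0.1483] [0.615 0.182 0.152] [0.6097 0.1768 0.1501]
0.155 8 [0.6058 0.1709 0.1528] [0.6155 0.1794 0.1573] [0.6102 0.1759 0.1554]
0.16 10 [0.6053 0.1729 0.1577] [0.616  0.1793 0.1624] [0.6103 0.1754 0.1603]
0.165 10 [0.6051 0.1743 0.163 ] [0.6163 0.1808 0.1669] [0.61   0.1767 0.1651]
0.17 9 [0.6057 0.1728 0.1676] [0.6156 0.1802 0.1715] [0.6111 0.1767 0.17  ]
0.175 10 [0.6051 0.1731 0.1726] [0.6168 0.1818 0.1772] [0.6094 0.177  0.1749]
0.18 6 [0.6065 0.1728 0.1777] [0.6146 0.181  0.1815] [0.6108 0.1754 0.1795]
0.185 12 [0.5954 0.1641 0.1848] [0.6211 0.1943 0.1869] [0.6061 0.1713 0.1861]
0.19 31 [0.596  0.1622 0.1875] [0.6249 0.1853 0.1919] [0.6073 0.1721 0.1893]
```

Emit:
{"op": "apply_moves", "data": {"moves": [{"jaw":0,"offset":[0.4,1.7,18],"rot":[0,0,-0.2]},{"jaw":0,"offset":[0,0,22],"rot":[0,0,0]},{"jaw":0,"offset":[0,0,20],"rot":[0,0,0]},{"jaw":0,"offset":[0,0,10],"rot":[0,0,0]},{"jaw":0,"offset":[0,0,0],"rot":[0,0,0]}]}}

```text
time_s: 7.88
eef_pos: [0.6127, 0.1803, 0.1267]
eef_rot: [-0.002, 0.707, 0.708, 0.0]
wrist_force: [-0.3, 0.3, -1.5]
opening: 0.198
grasp_force: 58.7
```

Emit:
{"op": "apply_moves", "data": {"moves": [{"jaw":0,"offset":[0,0,3],"rot":[0,0,0]},{"jaw":0,"offset":[0,0,3],"rot":[0,0,0]},{"jaw":0,"offset":[0,0,3],"rot":[0,0,0]},{"jaw":0,"offset":[0,0,2],"rot":[0,0,0]},{"jaw":0,"offset":[0,0,0],"rot":[0,0,0]}]}}

```text
time_s: 8.5
eef_pos: [0.6134, 0.1804, 0.1169]
eef_rot: [-0.001, 0.707, 0.708, 0.001]
wrist_force: [0.4, -0.6, -0.7]
opening: 0.204
grasp_force: 58.7
```

Emit:
{"op": "apply_moves", "data": {"moves": [{"jaw":0,"offset":[0,0,2],"rot":[0,0,0]},{"jaw":0,"offset":[0,0,2],"rot":[0,0,0]},{"jaw":0,"offset":[0,0,2],"rot":[0,0,0]},{"jaw":0,"offset":[0,0,1],"rot":[0,0,0]},{"jaw":0,"offset":[0,0,0],"rot":[0,0,0]}]}}

```text
time_s: 9.12
eef_pos: [0.6134, 0.1804, 0.1099]
eef_rot: [-0.001, 0.707, 0.708, 0.001]
wrist_force: [0.8, -0.4, -1.8]
opening: 0.198
grasp_force: 58.7
```

Emit:
{"op": "apply_moves", "data": {"moves": [{"jaw":0,"offset":[0,0,1.5],"rot":[0,0,0]},{"jaw":0,"offset":[0,0,1.5],"rot":[0,0,0]},{"jaw":0,"offset":[0,0,1.5],"rot":[0,0,0]},{"jaw":0,"offset":[0,0,1.5],"rot":[0,0,0]},{"jaw":0,"offset":[0,0,0],"rot":[0,0,0]}]}}

```text
time_s: 9.75
eef_pos: [0.6136, 0.1805, 0.105]
eef_rot: [-0.001, 0.707, 0.708, 0.001]
wrist_force: [-1.9, -1.7, 5.5]
opening: 0.202
grasp_force: 59.7
```

```bash
python3 - <<'E'
import numpy as np
c=np.array([.5758,.3049]);f=lambda t:c+.13*np.array([np.cos(np.radians(-73.1)-t),np.sin(np.radians(-73.1)-t)])
p=f(0);ts=list(np.arange(.05,.2501,.05))+list(np.arange(.26,.47,.01))
for t in ts:
    q=f(t);d=(q-p)*1e3;p=q;print(round(t,2),"tool x %.2f y %.2f"%(d[1],d[0]),np.round(q,4))
E
```

```text
0.05 tool x -1.73 y -6.26 [0.6073 0.1788]
0.1 tool x -1.42 y -6.34 [0.601  0.1774]
0.15 tool x -1.10 y -6.41 [0.5946 0.1763]
0.2 tool x -0.78 y -6.45 [0.5881 0.1755]
0.25 tool x -0.45 y -6.48 [0.5816 0.175 ]
0.26 tool x -0.05 y -1.30 [0.5803 0.175 ]
0.27 tool x -0.04 y -1.30 [0.579  0.1749]
0.28 tool x -0.03 y -1.30 [0.5777 0.1749]
0.29 tool x -0.01 y -1.30 [0.5764 0.1749]
0.3 tool x 0.00 y -1.30 [0.5751 0.1749]
0.31 tool x 0.01 y -1.30 [0.5738 0.1749]
0.32 tool x 0.03 y -1.30 [0.5725 0.1749]
0.33 tool x 0.04 y -1.30 [0.5712 0.175 ]
0.34 tool x 0.05 y -1.30 [0.5699 0.175 ]
0.35 tool x 0.07 y -1.30 [0.5686 0.1751]
0.36 tool x 0.08 y -1.30 [0.5674 0.1752]
0.37 tool x 0.09 y -1.30 [0.5661 0.1753]
0.38 tool x 0.10 y -1.30 [0.5648 0.1754]
0.39 tool x 0.12 y -1.29 [0.5635 0.1755]
0.4 tool x 0.13 y -1.29 [0.5622 0.1756]
0.41 tool x 0.14 y -1.29 [0.5609 0.1758]
0.42 tool x 0.16 y -1.29 [0.5596 0.1759]
0.43 tool x 0.17 y -1.29 [0.5583 0.1761]
0.44 tool x 0.18 y -1.29 [0.557  0.1763]
0.45 tool x 0.19 y -1.29 [0.5557 0.1765]
0.46 tool x 0.21 y -1.28 [0.5544 0.1767]
```

Emit:
{"op": "apply_moves", "data": {"moves": [{"jaw":0,"offset":[0,0,-2.5],"rot":[0,0,0]},{"jaw":0,"offset":[-1.7,-6.3,0],"rot":[0,0,0]},{"jaw":0,"offset":[-1.4,-6.3,0],"rot":[0,0,0]},{"jaw":0,"offset":[-1.1,-6.4,0],"rot":[0,0,0]},{"jaw":0,"offset":[-0.8,-6.5,0],"rot":[0,0,0]}]}}

```text
time_s: 10.38
eef_pos: [0.5874, 0.1754, 0.1065]
eef_rot: [-0.001, 0.707, 0.708, 0.001]
wrist_force: [3.2, 0.5, -0.6]
opening: 0.199
grasp_force: 59.2
```

Emit:
{"op": "apply_moves", "data": {"moves": [{"jaw":0,"offset":[-0.2,-3,0],"rot":[0,0,0]},{"jaw":0,"offset":[0,0,1],"rot":[0,0,0]},{"jaw":0,"offset":[0,0,1],"rot":[0,0,0]},{"jaw":0,"offset":[0,0,0.7],"rot":[0,0,0]},{"jaw":0,"offset":[0,0,0],"rot":[0,0,0]}]}}

```text
time_s: 11.0
eef_pos: [0.5855, 0.1751, 0.105]
eef_rot: [-0.0, 0.707, 0.708, 0.002]
wrist_force: [0.9, -1.4, 6.6]
opening: 0.2
grasp_force: 60.4
```

Emit:
{"op": "apply_moves", "data": {"moves": [{"jaw":0,"offset":[0,-1.3,0],"rot":[0,0,0]},{"jaw":0,"offset":[0,-1.3,0],"rot":[0,0,0]},{"jaw":0,"offset":[0,-1.3,0],"rot":[0,0,0]},{"jaw":0,"offset":[0,-1.3,0],"rot":[0,0,0]},{"jaw":0,"offset":[0,-1.3,0],"rot":[0,0,0]}]}}

```text
time_s: 11.62
eef_pos: [0.5804, 0.175, 0.1051]
eef_rot: [0.001, 0.707, 0.707, 0.003]
wrist_force: [5.8, -0.1, 3.6]
opening: 0.201
grasp_force: 59.7
```

Emit:
{"op": "apply_moves", "data": {"moves": [{"jaw":0,"offset":[0,-1.3,0],"rot":[0,0,0]},{"jaw":0,"offset":[0,-1.3,0],"rot":[0,0,0]},{"jaw":0,"offset":[0,-1.3,0],"rot":[0,0,0]},{"jaw":0,"offset":[0,-1.3,0],"rot":[0,0,0]},{"jaw":0,"offset":[0,-1.3,0],"rot":[0,0,0]}]}}

```text
time_s: 12.25
eef_pos: [0.574, 0.1752, 0.1051]
eef_rot: [0.001, 0.707, 0.707, 0.003]
wrist_force: [6.3, -0.7, 2.9]
opening: 0.197
grasp_force: 59.6
```

Emit:
{"op": "apply_moves", "data": {"moves": [{"jaw":0,"offset":[0,-1.3,0.3],"rot":[0,0,0]},{"jaw":0,"offset":[0,-1.3,0],"rot":[0,0,0]},{"jaw":0,"offset":[0,-1.3,0],"rot":[0,0,0]},{"jaw":0,"offset":[0,-1.3,0],"rot":[0,0,0]},{"jaw":0,"offset":[0,-1.3,0],"rot":[0,0,0]}]}}

```text
time_s: 12.88
eef_pos: [0.5679, 0.1752, 0.105]
eef_rot: [0.001, 0.707, 0.707, 0.003]
wrist_force: [7.2, 0.1, 3.8]
opening: 0.2
grasp_force: 59.7
```

Emit:
{"op": "apply_moves", "data": {"moves": [{"jaw":0,"offset":[0.1,-1.3,0.2],"rot":[0,0,0]},{"jaw":0,"offset":[0.1,-1.3,0],"rot":[0,0,0]},{"jaw":0,"offset":[0.1,-1.3,0],"rot":[0,0,0]},{"jaw":0,"offset":[0.1,-1.3,0],"rot":[0,0,0]},{"jaw":0,"offset":[0.1,-1.3,0],"rot":[0,0,0]}]}}

```text
time_s: 13.5
eef_pos: [0.559, 0.1757, 0.1034]
eef_rot: [-0.001, 0.707, 0.708, 0.001]
wrist_force: [4.4, -0.7, 0.9]
opening: 0.2
grasp_force: 59.4
```

The tip dropped at about 0.42 rad, so I'll press further in.

Emit:
{"op": "apply_moves", "data": {"moves": [{"jaw":0,"offset":[0,0,1],"rot":[0,0,0]},{"jaw":0,"offset":[0,0,1],"rot":[0,0,0]},{"jaw":0,"offset":[0,0,1],"rot":[0,0,0]},{"jaw":0,"offset":[0,0,1],"rot":[0,0,0]},{"jaw":0,"offset":[0,0,0],"rot":[0,0,0]}]}}

```text
time_s: 14.12
eef_pos: [0.5593, 0.1757, 0.0993]
eef_rot: [-0.0, 0.707, 0.708, 0.002]
wrist_force: [5.8, 0.1, 1.6]
opening: 0.2
grasp_force: 59.4
```

Emit:
{"op": "apply_moves", "data": {"moves": [{"jaw":0,"offset":[0,0,2],"rot":[0,0,0]},{"jaw":0,"offset":[0,0,3],"rot":[0,0,0]},{"jaw":0,"offset":[0,0,3],"rot":[0,0,0]},{"jaw":0,"offset":[0,0,3],"rot":[0,0,0]},{"jaw":0,"offset":[0,0,0],"rot":[0,0,0]}]}}

```text
time_s: 14.75
eef_pos: [0.5594, 0.1756, 0.0881]
eef_rot: [-0.0, 0.707, 0.708, 0.002]
wrist_force: [6.0, -0.1, -1.2]
opening: 0.205
grasp_force: 59.2
```

Emit:
{"op": "apply_moves", "data": {"moves": [{"jaw":0,"offset":[0,0,2.5],"rot":[0,0,0]},{"jaw":0,"offset":[0,0,2.5],"rot":[0,0,0]},{"jaw":0,"offset":[0,0,2.5],"rot":[0,0,0]},{"jaw":0,"offset":[0,0,2],"rot":[0,0,0]},{"jaw":0,"offset":[0,0,0],"rot":[0,0,0]}]}}

```text
time_s: 15.38
eef_pos: [0.5595, 0.1756, 0.0788]
eef_rot: [-0.0, 0.707, 0.707, 0.002]
wrist_force: [6.1, -0.2, 0.5]
opening: 0.2
grasp_force: 59.4
```

Emit:
{"op": "apply_moves", "data": {"moves": [{"jaw":0,"offset":[0,0.4,1],"rot":[0,0,0]},{"jaw":0,"offset":[0,0,0.8],"rot":[0,0,0]},{"jaw":0,"offset":[0,0,0.6],"rot":[0,0,0]},{"jaw":0,"offset":[0,0,0.6],"rot":[0,0,0]},{"jaw":0,"offset":[0,0,0],"rot":[0,0,0]}]}}

```text
time_s: 16.0
eef_pos: [0.5609, 0.1754, 0.078]
eef_rot: [0.001, 0.707, 0.708, 0.002]
wrist_force: [2.4, -2.0, 13.6]
opening: 0.201
grasp_force: 61.4
```

Emit:
{"op": "apply_moves", "data": {"moves": [{"jaw":0.1,"offset":[0,0,-1],"rot":[0,0,0]},{"jaw":0.3,"offset":[0,0,0],"rot":[0,0,0]},{"jaw":0.5,"offset":[0,0,0],"rot":[0,0,0]},{"jaw":0.5,"offset":[0,0,0],"rot":[0,0,0]},{"jaw":0.5,"offset":[0,0,0],"rot":[0,0,0]}]}}

```text
time_s: 16.62
eef_pos: [0.5587, 0.1758, 0.0763]
eef_rot: [-0.001, 0.707, 0.708, 0.001]
wrist_force: [-0.4, 0.0, -0.3]
opening: 0.499
grasp_force: 0.0
```

Emit:
{"op": "apply_moves", "data": {"moves": [{"jaw":0.5,"offset":[0,0,-10],"rot":[0,0,0]},{"jaw":0.5,"offset":[0,0,-20],"rot":[0,0,0]},{"jaw":0.5,"offset":[0,0,-30],"rot":[0,0,0]},{"jaw":0.5,"offset":[0,0,-40],"rot":[0,0,0]},{"jaw":0.5,"offset":[0,0,-40],"rot":[0,0,0]}]}}

```text
time_s: 17.25
eef_pos: [0.5594, 0.1754, 0.2199]
eef_rot: [-0.0, 0.707, 0.708, 0.002]
wrist_force: [0.6, 1.2, 1.1]
opening: 0.501
grasp_force: 0.0
```

```bash
python3 - <<'E'
from h import *
im,d=ctrl.camera("side");cv2.imwrite("pics/s4.png",cv2.resize(im[70:230,220:400,::-1],None,fx=4,fy=3.6))
P=cloud("side",d);m=(abs(P[...,0]-.56)<.02)&(abs(P[...,1]-.175)<.03)&(P[...,2]>.08)&(P[...,2]<.14);q=P[m];print(len(q),q.max(0),np.percentile(q[:,2],95))
E
```

```text
106 [0.56876633 0.1869949  0.11290964] 0.11164984371695719
```

View pics/s4.png

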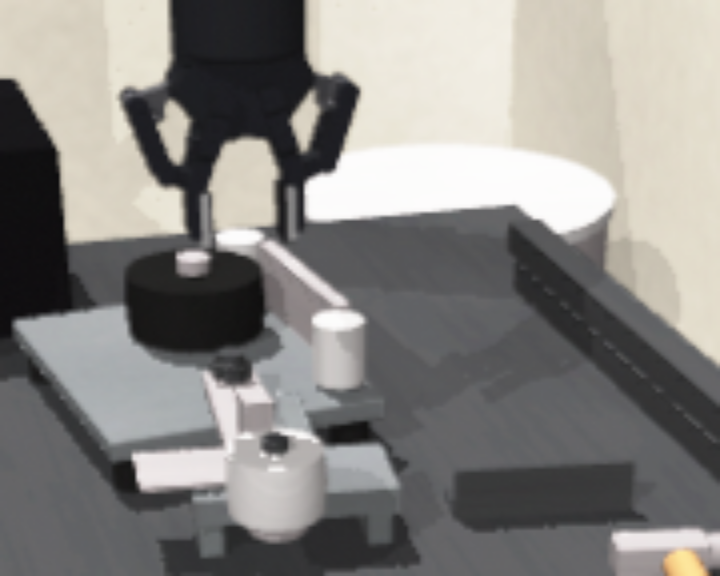

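The crop shows the arm swung back and held, with the pin's head upright in it at crop (252,410) behind the wheel. The head's top measures 112 mm above the bench, which matches a seated collar (65 + 47 mm). The open gripper is well clear.

```bash
python3 -c "
from bench import ctrl
print(ctrl.hand_in())"
```

```text
the job is handed in; nothing more can be done
None
```

The lock pin is through the arm and the lock plate with its collar seated, holding the tension arm back at about 0.42 rad; I let go, moved clear and handed the job in (no verdict was returned).

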